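# Set a soap bar in the curing rack and hold the hardness tester on its mark

## Robot

A 7-joint arm with a two-finger parallel gripper is mounted at the origin on a cart in front of the work surface, level with it; the furniture and walls round the work are solid. World frame = base frame: x ahead of the robot, y to its left, z up, the work surface at z = 0. Lengths are in m, angles in rad, forces in N, time in s.
With the tool pointing down it reaches from about 0.425 to 0.925 m from the base axis. Payload 6.8 kg.
Tool frame: the origin (TCP) lies at the very end of the fingers, on their centre line; the grasp point (between the pads) lies 19 mm behind it; z points along the fingers, y is the line along which they close (so a half turn about z gives the same grasp; the last joint's range is limited). The gripper opens to 85 mm and grips with 20 to 120 N. Pads are 22 mm wide; open, the fingers measure 114 mm over their backs; the gripper's body (76 mm by 85 mm) begins 54 mm behind the grasp point. The pads swing forward as they close: fully open they stand 13 mm farther back than shut.
Start: joints at [1.018, 0.477, 0.022, 1.555, -0.011, 1.109, -0.083], TCP at [0.29, -0.609, 0.231] pointing down, gripper open.
Joint ranges: [-2.96, 2.96], [-0.34, 2.1], [-1.41, 1.46], [0.24, 2.44], [-1.37, 4.51], [0.17, 1.92], [-2.96, 2.96]. Speed limits (rad/s): [2.39, 2.39, 3.14, 3.14, 3.14, 3.14, 3.14].

## Interface

Orientations are given as a unit quaternion [w, x, y, z].
In Python, from station import monitor, eyes, bot gives the robot as it stands.
- The arm moves only by the shell command python3 -m creep 'ROWS' [FORCE]. ROWS is a JSON list that holds a single list of rows (three levels of brackets), with 1 to 20 rows, each of 5 numbers: dx, dy, dz in m, then a turn about the tool's z in rad, then the opening from 0.0 (shut) to 1.0 (fully open); each row shifts and turns the commanded pose from where the row before left it, along the tool's axes as they then stand; what a row does not reach is not made up. A row lasts 1/10 s, in which the tool goes at most 0.05 m and 0.15 rad, less where a joint would pass 70% of its speed; a pose out of reach is approached as far as the arm can. The fingers move at their own pace and stop on an object; FORCE is the grip in N (left out, the last holds). Time passes only in rows, so rows that do not move let the fingers close. It prints the time, the measured TCP pose, the force, the opening and the grip force at its end. Input that does not fit is refused with a message, and nothing moves.
- monitor.get_obs(): the state, without advancing time (a new reading comes with each control period).
- eyes.read_camera(name): name is "scene" or "top" or "wrist"; returns the picture (400x640x3 uint8, blue, green, red); there is no depth.
- eyes.camera_info(name): a dict with "vertical_fov" (degrees; the focal length in pixels is half the picture's height over the tangent of half this angle, whatever the lens; pixels are square), "cx", "cy" (the principal point, pixels), "view" (4x4, takes a point from world to camera coordinates); the wrist camera has in their place "hand_eye" (4x4, takes a point from camera to tool coordinates, whose origin is the TCP and whose axes are the flange's). Camera axes: x right, y up, looking along -z (the intrinsics and any distortion apply to the point x, -y, -z); pixel columns grow to the right and rows downward; lengths in m; the calibration is good to about 2 mm. A picture is of the moment at which its call begins: read the wrist's pose just before it. camera_info takes no time and is no camera call.
- bot.hand_in(): hands the job in; it is judged then, once.
The state is a dict: "t": time; "q": joint angles; "joint_vel": joint speeds; "joint_torque": joint torques, N m; "eef_pos": TCP position; "tool_rot": TCP orientation; "contact_force": force on the tool from outside, world axes, zero at the start; "torque": the same for the moment, N m; "gripper_width": opening from 0.0 (shut) to 1.0 (fully open); "grasp_force": force on a finger pad.
Only numpy, scipy, OpenCV 4.12 (cv2) and the standard library are available. Lean on these libraries where they do the work, as an engineer would, in place of code of your own. Each camera call takes 0.05 s, during which the arm holds its last target. There are 200 camera calls.

## Task

Stand the soap bar that carries the ring mark on edge, mark upward, in the empty slot of the sloping curing rack, right down on the slot's floor and close up to the end stop, and let go of it. Then lift the hardness tester out of its holder and press its plunger tip gently inside the ring, with the tester square to the bar's sloping upper edge (tilted with it, not plumb) and the plunger about half way in. Finish while still holding the tester like that, and leave the other bar and the things round about where they are.

Things in the scene. Friction and masses are not known exactly. Their poses are not given: they have to be found in the camera images.
- bar: cream cut soap bar, 80 mm long, 54 mm high, 25 mm thick, 0.1 kg, standing on its long narrow edge on the table, a thin dark ring mark on its upper edge. Frame: +x up through the marked edge, +y along its length, +z through its thickness; origin half way up and along, on one broad face: it fills x -27..27, y -40..40, z 0..25 mm
- bar_mark (a point): centre of the ring mark (ring 18 mm across) on the bar's upper edge, at x 27, y 14, z 12.5 mm of the bar's frame (14 mm from the middle of the edge towards one end); axes as the bar's: +x points square out of the marked edge
- bar_foot (a point): middle of the bar's lower narrow edge, at x -27, y 0, z 12.5 mm of its frame; axes as the bar's
- rack: fixed wooden curing rack, 100 x 140 mm, origin at its centre on the table, z up. Two slots along x, 76 mm apart, each 32 mm wide, 88 mm long, between outer walls 8 mm thick and a solid middle 44 mm wide, all 16 mm high. The slot floors rise at 15 degrees towards the rack's +x; a 16 mm high stop closes the low end, the high end is open. The slot at +y already holds a bar; the one at -y is empty
- slot (a point): point on the empty slot's floor, mid width, where the middle of the bar's lower edge (bar_foot) lies when the bar touches the stop; height about 34 mm. Frame: x up the slope along the slot (stop's face at x = -40 mm), y across it, z square out of the sloping floor (15 degrees from vertical, leaning towards the low end)
- curing_bar: orange soap bar of the same size (26 mm thick) without a mark, loose, already on edge in the rack's other slot; its top is level with that of a bar set in the empty slot. Origin half way up and along, on the broad face that looks to the rack's -y. Leave it alone
- tester: hardness tester, 0.12 kg: upright aluminium case 30 (x) x 26 (y) mm, 62 mm high, flat sides, round black cap 8 mm high on top, small white dial on the -x face, thin steel plunger below. Origin: centre of the case's underside; z up along the case. Stands in the holder, underside 26 mm above the table, lowest 14 mm of the case inside the holder; lift it straight up
- tester_tip (a point): tip of the plunger, a 7 mm wide round end 16 mm below the case's underside when fully out; moves with the plunger; axes as the tester's
- plunger (a joint): travel of the tester's spring plunger: 0 m fully out, 0.010 m fully in; the spring pushes with 1 N at 0 and 0.5 N more for each mm (3.5 N half way, 6 N fully in, where it meets a hard stop)
- holder: fixed wooden holder of the tester, foot 80 x 70 mm and 6 mm thick, pocket block 51 x 47 mm, 40 mm high, pocket 35 x 31 mm; origin: centre of its underside on the table; axes as the tester's
- balm_tin: round metal balm tin 74 mm wide, 34 mm high, to be left alone; origin centre of its underside
- jar: glass pigment jar with wooden lid, 49 mm wide, 70 mm high, to be left alone; origin centre of its underside
- stamp: turned wooden soap stamp 36 mm wide, 64 mm high, to be left alone; origin centre of its underside
Things that resemble listed ones, but are neither listed nor needed, are in the scene too. What is shaped like the rack but black or orange is not meant.

How it is judged:
On the way, in this order (a step that is already met when the one before it is completed fails the run):
1. the marked bar stands, mark upward, on the floor of the empty slot and is let go (distance between bar_foot and slot below 0.016 m and z of bar_foot in the frame of slot below 0.004 m and z of bar_mark in the frame of slot above 0.045 m and angle between the x axis of bar_foot and the z axis of slot, either way round below 0.12 rad and contact force between bar and the arm below 0.1 N), for 0.2 s.
2. the tester is lifted out of its holder in the fingers (z of tester in the frame of holder above 0.045 m and contact force between tester and the fingers above 0.5 N), for 0.2 s.
At the end, for the whole second after the job is handed in: Bar mark up on the empty slot's floor (foot within 16 mm of slot point, 4 mm of floor, 7 deg of square), untouched by the arm; tester held still in the fingers, tip within 8 mm of the mark's centre pressing 1 to 8 N, within 7 deg of square to the marked edge, plunger 2 to 8 mm in (all of step 1 and distance between tester_tip and bar_mark below 0.008 m and angle between the z axis of tester and the x axis of bar_mark, either way round below 0.13 rad and x of tester in the frame of bar_mark above 0 m and value of joint plunger between 0.002 and 0.008 m and contact force between tester and bar between 1 and 8 N and contact force between tester and the fingers above 0.5 N and linear speed of tester below 0.02 m/s); the arm keeps its last pose, push and grip.
It fails at once if the tester is driven hard into the bar (over 15 N) (contact force between tester and bar above 15 N).
It fails at once if the bar already in the rack is moved by more than 15 mm (distance of curing_bar from where it was at the start of the episode above 0.015 m).
It fails at once if a thing round about is moved by more than 20 mm (distance of any of balm_tin, jar, stamp from where it was at the start of the episode above 0.02 m).
It also fails if it takes over 64 s, if anything falls off the work surface, if the arm or the gripper's body presses on something with over 40 N, if the wrist force passes 120 N, or if a joint passes its speed limit or range.

## Working session

There is one attempt and no reset: what is moved stays moved. The work goes in short steps, Python scripts to look and compute and a shell command to move; the robot and the scene stay as the last step left them, time stands still between calls to the robot, and variables do not carry over. Pictures are saved under pics/ and viewed, at most 10 in all, crops included, and the job is handed in when it is done.

```bash
ls; mkdir -p pics
python3 - <<'E'
from station import monitor, eyes, bot
import cv2,numpy as np
o=monitor.get_obs();print({k:np.round(o[k],3) for k in ['t','eef_pos','tool_rot','gripper_width']})
for n in ['scene','top','wrist']:
    i=eyes.camera_info(n);print(n,{k:(np.round(v,4).tolist()) if not isinstance(v,str) else v for k,v in i.items()})
    cv2.imwrite(f'pics/{n}0.png',eyes.read_camera(n))
E
```

```text
pics
{'t': np.float64(0.0), 'eef_pos': array([ 0.29 , -0.609,  0.23 ]), 'tool_rot': array([-0.001,  0.975,  0.221, -0.   ]), 'gripper_width': np.float64(1.001)}
scene {'vertical_fov': 51.1539, 'cx': 317.4372, 'cy': 203.8853, 'view': [[-0.6209, -0.7837, 0.0171, 0.3383], [0.3706, -0.2742, 0.8874, -0.2737], [-0.6908, 0.5573, 0.4606, -0.7064], [0.0, 0.0, 0.0, 1.0]]}
top {'vertical_fov': 44.9484, 'cx': 303.3148, 'cy': 191.8947, 'view': [[0.0269, -0.9995, 0.0149, -0.0171], [0.9929, 0.0284, 0.1159, -0.5508], [-0.1162, 0.0117, 0.9932, -1.2835], [0.0, 0.0, 0.0, 1.0]]}
wrist {'vertical_fov': 65.4108, 'cx': 320.3208, 'cy': 195.5615, 'hand_eye': [[-0.0011, 0.9468, 0.3219, 0.0829], [1.0, 0.001, 0.0002, -0.0014], [-0.0001, 0.3219, -0.9468, -0.1413], [0.0, 0.0, 0.0, 1.0]]}
```

View pics/top0.png

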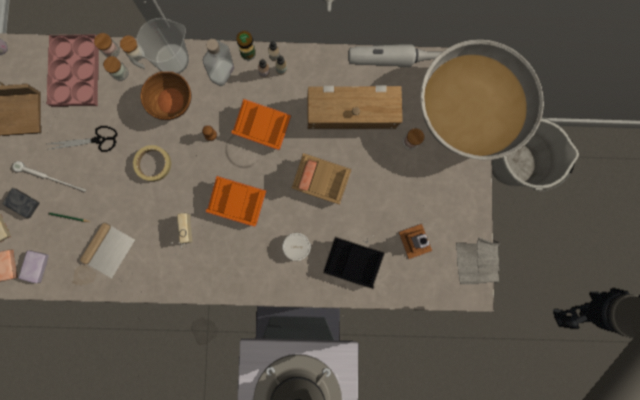

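View pics/scene0.png

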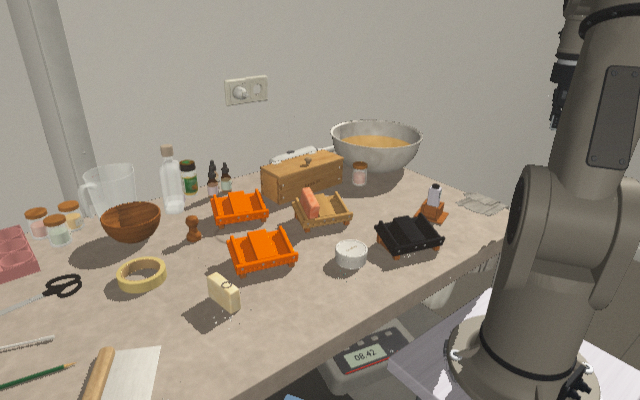

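Top view: the marked bar is at about (183,228) with its ring near (183,237). The wooden rack is at (322,180), with its left slot filled and the right one empty. The tester is at (423,240) in a holder at (416,242). The scene view agrees: bar (223,293), rack (322,211), tester (434,200).

```bash
cat > h.py <<'E'
from station import monitor, eyes, bot
import cv2,numpy as np
from scipy.spatial.transform import Rotation as R
def K(n):
    i=eyes.camera_info(n);f=200/np.tan(np.radians(i['vertical_fov'])/2);return f,i['cx'],i['cy']
def cam(n,pose=None):  # camera->world 4x4
    i=eyes.camera_info(n)
    if n!='wrist': return np.linalg.inv(np.array(i['view']))
    T=np.eye(4);p,q=pose;T[:3,:3]=R.from_quat(np.roll(q,-1)).as_matrix();T[:3,3]=p
    return T@np.array(i['hand_eye'])
def shoot(n):
    o=monitor.get_obs();im=eyes.read_camera(n);return im,cam(n,(o['eef_pos'],o['tool_rot']))
def ray(n,T,uv):
    f,cx,cy=K(n);d=np.array([(uv[0]-cx)/f,-(uv[1]-cy)/f,-1]);d=T[:3,:3]@d;return T[:3,3],d/np.linalg.norm(d)
def plane(n,T,uv,z):
    c,d=ray(n,T,uv);return c+d*(z-c[2])/d[2]
def proj(n,T,p):
    f,cx,cy=K(n);q=np.linalg.inv(T)@np.append(p,1);return np.array([cx-f*q[0]/q[2],cy+f*q[1]/q[2]])
def cross(*rays):
    A=0;b=0
    for c,d in rays:
        M=np.eye(3)-np.outer(d,d);A=A+M;b=b+M@c
    x=np.linalg.solve(A,b);return x,[float(np.linalg.norm((np.eye(3)-np.outer(d,d))@(x-c))) for c,d in rays]
def tool(v):  # world vector -> tool axes
    return R.from_quat(np.roll(monitor.get_obs()['tool_rot'],-1)).as_matrix().T@np.asarray(v)
E
python3 - <<'E'
from h import *
T=cam('top');S=cam('scene')
for n,uv,sv,z in [('bar',(183,228),(222,290),.054),('rack',(322,180),(325,212),.03),('tester',(424,240),(435,188),.096),('holder',(416,242),(434,212),.02)]:
    print(n,plane('top',T,uv,z).round(3),cross(ray('top',T,uv),ray('scene',S,sv)))
im=cv2.imread('pics/top0.png');a=im[140:280,150:450]
cv2.imwrite('pics/topc.png',cv2.resize(a,None,fx=2.6,fy=2.6,interpolation=cv2.INTER_CUBIC))
o=monitor.get_obs();print(R.from_quat(np.roll(o['tool_rot'],-1)).as_matrix().round(3),o['eef_pos'])
E
```

```text
bar [0.443 0.314 0.054] (array([0.44429638, 0.319328  , 0.03086378]), [0.00021889012229739244, 0.00021889012229727714])
rack [ 0.586 -0.052  0.03 ] (array([ 0.58486735, -0.05421729,  0.02301107]), [0.00243024574341227, 0.0024302457434123444])
tester [ 0.428 -0.314  0.096] (array([ 0.42910561, -0.31798003,  0.08001003]), [0.0007808684977629409, 0.0007808684977629316])
holder [ 0.424 -0.312  0.02 ] (array([ 0.42243751, -0.31663117,  0.00864483]), [0.002184058721290617, 0.0021840587212905212])
[[ 0.903  0.43  -0.001]
 [ 0.43  -0.903  0.001]
 [-0.    -0.001 -1.   ]] [ 0.29022131 -0.60892753  0.23054312]
```

View pics/topc.png

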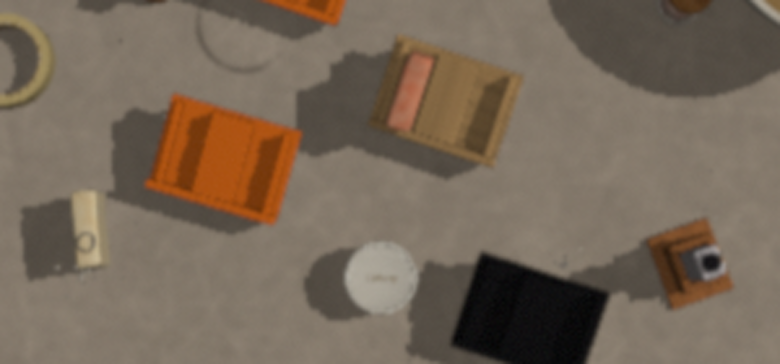

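The crop shows the bar at crop (88,230) with its ring at (86,242) on the near end. The rack's long axis is turned about -16°, and its empty slot is on the right around crop (487,115). The tester cap is at (711,262). I'll move towards the tester and look with the wrist camera.

```bash
python3 -m creep '[[[0.035,-0.029,-0.008,0,1],[0.035,-0.029,-0.008,0,1],[0.035,-0.029,-0.008,0,1],[0.035,-0.029,-0.008,0,1],[0.035,-0.029,-0.008,0,1],[0.035,-0.029,-0.008,0,1],[0.035,-0.029,-0.008,0,1],[0,0,0,0,1],[0,0,0,0,1]]]'
python3 - <<'E'
from h import *
im,T=shoot('wrist');cv2.imwrite('pics/w1.png',im);np.save('w1.npy',T);print(monitor.get_obs()['eef_pos'],R.from_matrix(T[:3,:3]).as_matrix().round(3).tolist())
print(proj('wrist',T,[.428,-.316,.096]))
E
```

```text
t: 1.05
eef_pos: [0.4248, -0.3197, 0.2875]
tool_rot: [0.0, 0.975, 0.222, 0.0]
contact_force: [-0.9, -0.6, 0.8]
gripper_width: 1.0
grasp_force: 0.0
[ 0.42382979 -0.3210724   0.2871441 ] [[0.432, 0.854, 0.29], [-0.902, 0.409, 0.139], [0.001, -0.322, 0.947]]
[319.80525863 165.48772027]
```

View pics/w1.png

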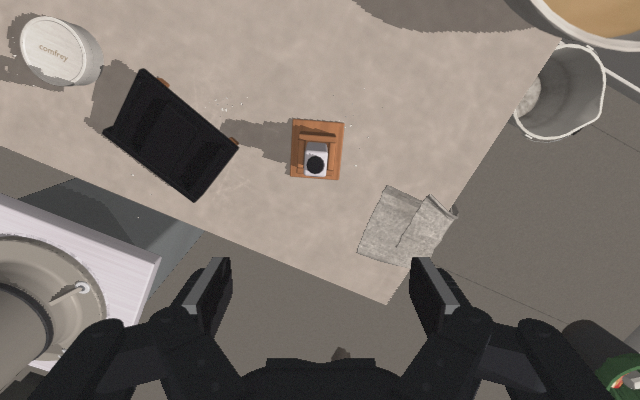

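The wrist view shows the tester cap at (315,164), close to the predicted (320,165). The holder is nearly square to the tool axes. Next I'll go to the rack and turn to line up with it.

```bash
python3 -m creep '[[[0.037,-0.025,0,0,1],[0.037,-0.025,0,0,1],[0.037,-0.025,0,0,1],[0.037,-0.025,0,0,1],[0.037,-0.025,0,0,1],[0.037,-0.025,0,0,1],[0.037,-0.025,0,0,1],[0,0,0.01,0.142,1],[0,0,0.01,0.142,1],[0,0,0.01,0.142,1],[0,0,0.01,0.142,1],[0,0,0.01,0.142,1],[0,0,0,0,1],[0,0,0,0,1]]]' | head -4
python3 - <<'E'
from h import *
im,T=shoot('wrist');cv2.imwrite('pics/w2.png',im);np.save('w2.npy',T)
E
```

```text
t: 2.5
eef_pos: [0.5827, -0.0527, 0.237]
tool_rot: [0.0, 0.991, -0.131, -0.0]
contact_force: [0.5, 0.6, -0.1]
```

View pics/w2.png

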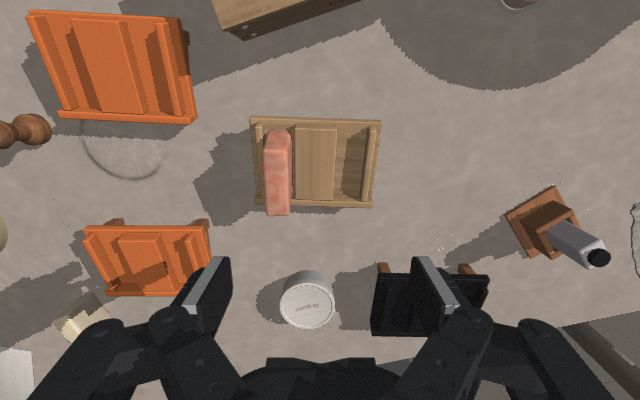

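The wooden rack spans (250,117) to (380,208). The curing bar is at (277,172), the middle block at (295–337), and the empty slot at (338–364). I'll take a second, lower view to get heights and see which end has the stop.

```bash
python3 -m creep '[[[-0.025,0.015,0.03,0,1],[-0.025,0.015,0.03,0,1],[0,0,0,0,1],[0,0,0,0,1]]]' | head -4
python3 - <<'E'
from h import *
im,T=shoot('wrist');cv2.imwrite('pics/w3.png',im);np.save('w3.npy',T)
s=cv2.imread('pics/scene0.png')[180:240,285:360];w=cv2.imread('pics/w2.png')[105:220,240:390]
p=proj('wrist',T,[.586,-.053,.03]).astype(int);print(p)
x0,y0=max(p[0]-110,0),max(p[1]-80,0);print(x0,y0)
w3=im[y0:y0+160,x0:x0+220]
A=[cv2.resize(s,(375,300),interpolation=2),cv2.resize(w,(391,300),interpolation=2)]
A=np.hstack(A);B=cv2.resize(w3,(400,291),interpolation=2);B=np.hstack([B,np.zeros((291,366,3),np.uint8)])
cv2.imwrite('pics/c3.png',np.vstack([A,B]))
E
```

```text
t: 2.95
eef_pos: [0.5264, -0.0678, 0.1775]
tool_rot: [0.0, 0.991, -0.132, -0.0]
contact_force: [0.6, 0.3, 0.6]
[288 122]
178 42
```

View pics/c3.png

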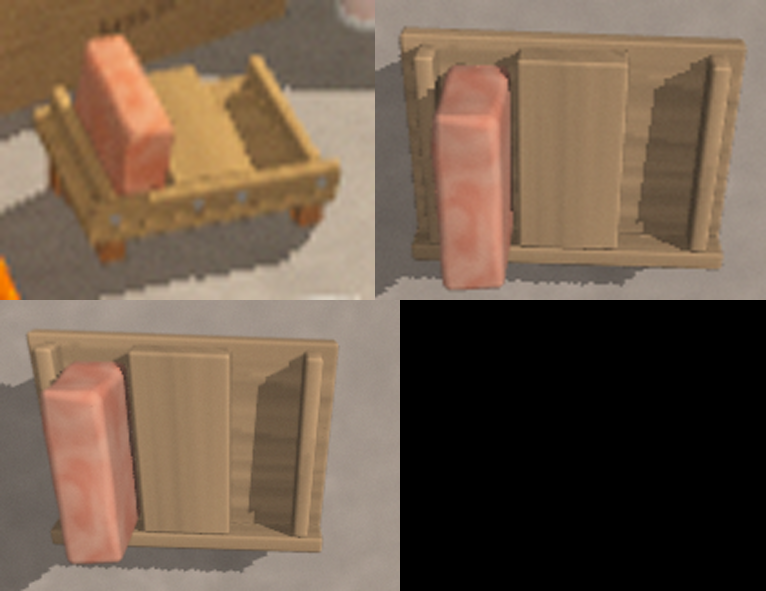

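The stop is the strip at the near end of the rack and the floors rise away from the robot. Next I'll triangulate the rack corners from these two views.

Run:
```python
from h import *
a=np.load('w2.npy');b=np.load('w3.npy')
P={}
for n,u,v in [('bFL',(295.6,126.1),(249.5,70.6)),('bFR',(336.7,126.1),(303.4,71.2)),('bNR',(332.8,200.1),(303.4,169.1)),('bNL',(295.6,199.3),(257.8,169.1)),('wF',(372.7,128),(351.3,72.8)),('wN',(364.3,200.8),(344.1,171.8)),('FL',(251.1,117.3),(194.5,59.6)),('FR',(381.5,121.1),(363.4,65.7))]:
    x,e=cross(ray('wrist',a,u),ray('wrist',b,v));P[n]=x;print(n,x.round(4),np.round(e,4))
for p,q in [('bFL','bFR'),('bNL','bNR'),('bNL','bFL'),('bNR','bFR'),('wN','wF'),('FR','FL'),('bFR','wF'),('bNR','wN')]:
    d=P[q]-P[p];print(p,q,np.linalg.norm(d).round(4),'yaw',np.degrees(np.arctan2(d[1],d[0])).round(1),'slope',np.degrees(np.arctan2(d[2],np.hypot(d[0],d[1]))).round(1))
```

```text
bFL [ 0.6344 -0.0389  0.0554] [0.0007 0.0007]
bFR [ 0.623  -0.0795  0.051 ] [0.0006 0.0006]
bNR [ 0.5452 -0.056   0.0492] [0.0001 0.0001]
bNL [ 0.5541 -0.0144  0.0398] [0.0002 0.0002]
wF [ 0.6116 -0.1155  0.051 ] [0. 0.]
wN [ 0.5295 -0.0906  0.0348] [0. 0.]
FL [0.6545 0.0034 0.0461] [0.0001 0.0001]
FR [ 0.6146 -0.1275  0.0401] [0.0001 0.0001]
bFL bFR 0.0423 yaw -105.7 slope -6.0
bNL bNR 0.0436 yaw -102.0 slope 12.5
bNL bFL 0.0854 yaw -17.0 slope 10.6
bNR bFR 0.0813 yaw -16.7 slope 1.3
wN wF 0.0873 yaw -16.9 slope 10.7
FR FL 0.137 yaw 73.0 slope 2.5
bFR wF 0.0378 yaw -107.5 slope 0.1
bNR wN 0.0406 yaw -114.4 slope -20.7
```

Triangulated results agree with the text: block width 42–44 mm, length 81–87 mm (text 85), top height about 49 mm, and the wall centre where it should be. Rack yaw is about -16.9°, and the slot point is about (0.579, -0.083, 0.034). Now the bar.

```bash
python3 -m creep '[[[-0.019,-0.044,-0.01,0,1],[-0.019,-0.044,-0.01,0,1],[-0.019,-0.044,-0.01,0,1],[-0.019,-0.044,-0.01,0,1],[-0.019,-0.044,-0.01,0,1],[-0.019,-0.044,-0.01,0,1],[-0.019,-0.044,-0.01,0,1],[-0.019,-0.044,-0.01,0,1],[0,0,0.01,-0.12,1],[0,0,0.01,-0.12,1],[0,0,0.01,-0.12,1],[0,0,0,0,1],[0,0,0,0,1]]]' | head -4
python3 - <<'E'
from h import *
im,T=shoot('wrist');cv2.imwrite('pics/w4.png',im);np.save('w4.npy',T)
E
python3 -m creep '[[[-0.02,0.02,0.04,0,1],[-0.02,0.02,0.04,0,1],[0,0,0,0,1],[0,0,0,0,1]]]' | head -4
python3 - <<'E'
from h import *
im,T=shoot('wrist');cv2.imwrite('pics/w5.png',im);np.save('w5.npy',T)
A=cv2.imread('pics/w4.png')
p=proj('wrist',np.load('w4.npy'),[.443,.314,.03]).astype(int);q=proj('wrist',T,[.443,.314,.03]).astype(int)
print(p,q)
def crop(i,p):
    x,y=max(p[0]-75,0),max(p[1]-75,0);print(x,y);return cv2.resize(i[y:y+150,x:x+150],(390,390),interpolation=2)
cv2.imwrite('pics/c5.png',np.hstack([crop(A,p),crop(im,q)]))
E
```

```text
t: 4.3
eef_pos: [0.4732, 0.3133, 0.2285]
tool_rot: [-0.001, 0.999, 0.046, 0.001]
contact_force: [-0.5, 0.3, -0.2]
t: 4.75
eef_pos: [0.4362, 0.2686, 0.1475]
tool_rot: [0.0, 0.999, 0.046, -0.0]
contact_force: [0.6, 1.4, 0.8]
[318 193] [270 177]
243 118
195 102
```

View pics/c5.png

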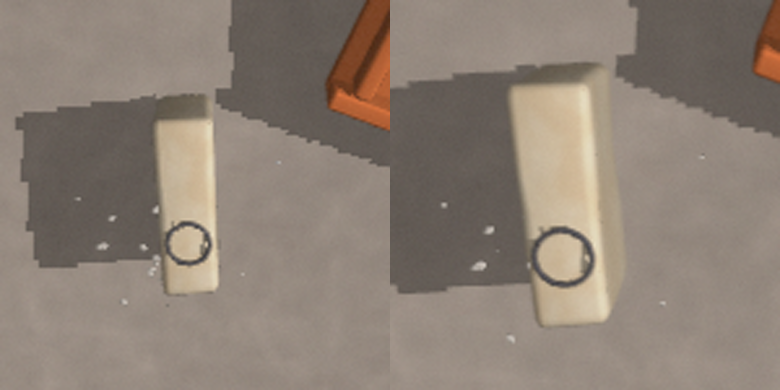

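Left crop (w4): upper-edge corners at (156,120), (209,122), (217,291), (163,292), ring centre (188,243). Right crop (w5): (120,86), (196,85), (220,322), (146,326), ring (173,257).

Run:
```python
from h import *
a=np.load('w4.npy');b=np.load('w5.npy')
P={}
for n,u,v in [('FL',(156,120),(120,86)),('FR',(209,122),(196,85)),('NR',(217,291),(220,322)),('NL',(163,292),(146,326)),('ring',(188,243),(173,257))]:
    x,e=cross(ray('wrist',a,(243+u[0]/2.6,118+u[1]/2.6)),ray('wrist',b,(195+v[0]/2.6,102+v[1]/2.6)));P[n]=x;print(n,x.round(4),np.round(e,4))
d=P['FL']+P['FR']-P['NL']-P['NR'];print('len',np.linalg.norm(d/2),'yaw',np.degrees(np.arctan2(d[1],d[0])))
c=(P['FL']+P['FR']+P['NL']+P['NR'])/4
o=monitor.get_obs();m=R.from_quat(np.roll(o['tool_rot'],-1)).as_matrix();print('yaw tool',np.degrees(np.arctan2(m[1,0],m[0,0])),o['eef_pos'])
print(c,'delta tool',tool(c-o['eef_pos']))
```

```text
FL [0.4806 0.3337 0.0526] [0.0001 0.0001]
FR [0.4822 0.3123 0.0519] [0.0006 0.0006]
NR [0.4061 0.3018 0.0473] [0.0002 0.0002]
NL [0.4042 0.3252 0.05  ] [0.0002 0.0002]
ring [0.4303 0.3165 0.055 ] [0.0001 0.0001]
len 0.07694876651466803 yaw 7.088772490269748
yaw tool 5.357367440636908 [0.43746646 0.26991556 0.14863318]
[0.44329907 0.31824684 0.05045377] delta tool [ 0.01009974 -0.04743455  0.09827048]
```

The bar length reads 77 mm, width 21–23 mm, height 50–54 mm and ring 55 mm high, which are near the expected sizes. Its centre is (0.443, 0.318) at yaw 7.1°. Grasping.

```bash
python3 -m creep '[[[0.005,-0.024,0.01,-0.03,0.7],[0.005,-0.023,0.01,0,0.7],[0,0,0.02,0,0.7],[0,0,0.02,0,0.7],[0,0,0.02,0,0.7],[0,0,0.02,0,0.7],[0,0,0.015,0,0.7],[0,0,0.011,0,0.7],[0,0,0,0,0.7],[0,0,0,0,0.7],[0,0,0,0,0],[0,0,0,0,0],[0,0,0,0,0],[0,0,0,0,0],[0,0,0,0,0],[0,0,0,0,0]]]' 30; python3 -m creep '[[[0,0,0,0,0],[0,0,-0.02,0,0],[0,0,-0.04,0,0],[0,0,-0.04,0,0],[0,0,-0.04,0,0],[0,0,0,0,0],[0,0,0,0,0]]]'
```

```text
t: 6.4
eef_pos: [0.4416, 0.3171, 0.0221]
tool_rot: [-0.0, 0.998, 0.062, 0.001]
contact_force: [0.0, -0.5, 5.9]
gripper_width: 0.288
grasp_force: 30.6
t: 7.1
eef_pos: [0.4413, 0.3165, 0.1619]
tool_rot: [-0.0, 0.998, 0.062, 0.001]
contact_force: [-0.6, 0.4, -2.0]
gripper_width: 0.293
grasp_force: 29.8
```

The grip width reads 25 mm, so the bar is held. Carrying it over the slot.

```bash
python3 -m creep '[[[0.0097,0.046,-0.003,0,0],[0.0097,0.046,0,0,0],[0.0097,0.046,0,0,0],[0.0097,0.046,0,0,0],[0.0097,0.046,0,0,0],[0.0097,0.046,0,0,0],[0.0097,0.046,0,0,0],[0.0097,0.046,0,0,0],[0.0097,0.046,0,0,0],[0,0,0,0.14,0],[0,0,0,0.14,0],[0,0,0,0.139,0],[0,0,0,0,0],[0,0,0,0,0],[0,0,0,0,0]]]'
python3 - <<'E'
from h import *
im,T=shoot('wrist');cv2.imwrite('pics/w6.png',im);np.save('w6.npy',T)
o=monitor.get_obs();m=R.from_quat(np.roll(o['tool_rot'],-1)).as_matrix();print('yaw',np.degrees(np.arctan2(m[1,0],m[0,0])),o['eef_pos'], tool(np.array([.579,-.0835,0])-o['eef_pos']))
E
```

```text
t: 8.6
eef_pos: [0.5786, -0.0831, 0.1634]
tool_rot: [0.0, 0.989, -0.145, -0.001]
contact_force: [0.1, 0.5, -0.7]
gripper_width: 0.289
grasp_force: 29.9
yaw -16.725424442167864 [ 0.57880379 -0.08318164  0.16374221] [0.00043648 0.00021146 0.16374192]
```

View pics/w6.png

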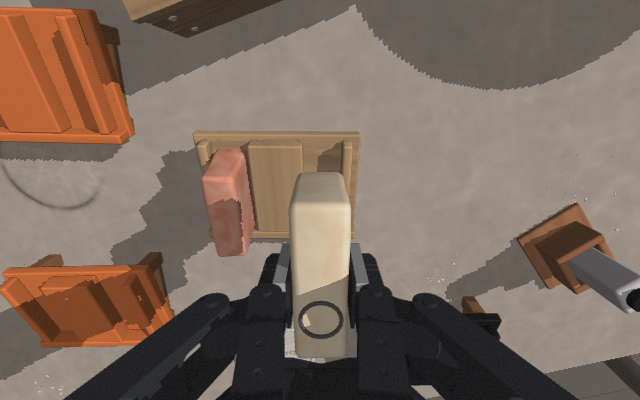

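The bar is parallel to the rack and directly over the empty slot, ring at (321,320) on the near (low) end. Lowering.

```bash
python3 -m creep '[[[0,0,0.03,0,0],[0,0,0.03,0,0],[0,0,0.02,0,0],[0,0,0.012,0,0],[0,0,0,0,0],[0,0,0,0,0]]]'; python3 -m creep '[[[0,0,0.002,0,0],[0,0,0.002,0,0],[0,0,0,0,0]]]' 20; python3 -m creep '[[[-0.001,0,0.002,0,0],[-0.002,0,0.002,0,0],[-0.002,0,0.002,0,0],[0,0,0,0,0]]]' 20
```

```text
t: 9.25
eef_pos: [0.5797, -0.0833, 0.0729]
tool_rot: [-0.0, 0.989, -0.146, 0.0]
contact_force: [0.7, 0.3, -1.1]
gripper_width: 0.291
grasp_force: 29.9
t: 9.55
eef_pos: [0.5794, -0.0833, 0.0687]
tool_rot: [0.0, 0.989, -0.147, 0.0]
contact_force: [-0.1, -0.6, -1.5]
gripper_width: 0.288
grasp_force: 29.9
t: 9.95
eef_pos: [0.576, -0.0818, 0.0636]
tool_rot: [-0.0, 0.989, -0.146, 0.002]
contact_force: [0.5, 0.1, 4.7]
gripper_width: 0.291
grasp_force: 29.4
```

```bash
python3 -m creep '[[[-0.002,0,0.0025,0,0],[-0.002,0,0.0025,0,0],[0,0,0,0,0]]]' 20;  python3 -m creep '[[[-0.0015,0,0.0025,0,0],[-0.001,0,0.0025,0,0],[0,0,0,0,0]]]' 20
```

```text
t: 10.25
eef_pos: [0.5722, -0.0807, 0.0585]
tool_rot: [-0.0, 0.989, -0.146, 0.002]
contact_force: [0.8, -0.4, 4.6]
gripper_width: 0.29
grasp_force: 29.9
t: 10.55
eef_pos: [0.57, -0.08, 0.0545]
tool_rot: [-0.0, 0.989, -0.147, 0.002]
contact_force: [-2.5, 0.5, 14.5]
gripper_width: 0.294
grasp_force: 31.9
```

The bar has pivoted in the pads (about 5 N), and the force has now risen to 14.5 N as it seats on the floor. Releasing and backing up to look.

```bash
python3 -m creep '[[[0,0,-0.001,0,0.3],[0,0,0,0,0.4],[0,0,0,0,0.5],[0,0,0,0,0.6],[0,0,0,0,0.6],[0,0,0,0,0.6],[0,0,-0.02,0,0.6],[0,0,-0.03,0,0.6],[0,0,-0.04,0,0.6],[0,0,-0.04,0,0.6],[0,0,0,0,0.6],[0,0,0,0,0.6]]]'
python3 - <<'E'
from h import *
im,T=shoot('wrist');cv2.imwrite('pics/w7.png',im);np.save('w7.npy',T)
s,_=shoot('scene');s=s[170:245,280:365]
cv2.imwrite('pics/c7.png',np.hstack([cv2.resize(im[100:340,160:400],(400,400),interpolation=2),cv2.resize(s,(400,400),interpolation=2)]))
E
```

```text
t: 11.75
eef_pos: [0.5686, -0.08, 0.1842]
tool_rot: [-0.0, 0.989, -0.147, 0.001]
contact_force: [-0.7, -0.2, -0.5]
gripper_width: 0.596
grasp_force: 0.0
```

View pics/c7.png

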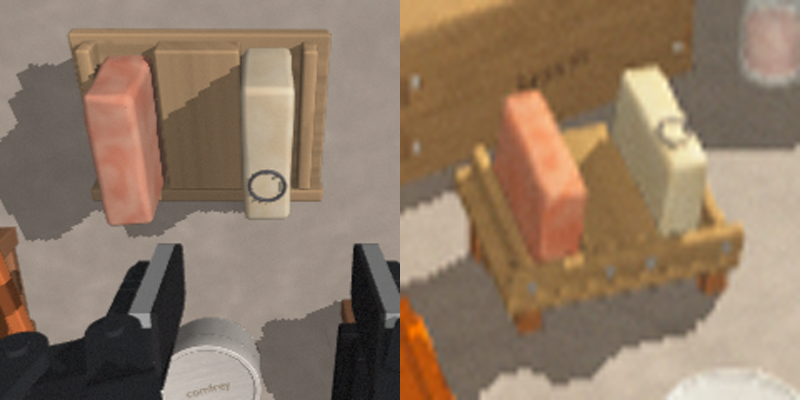

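The bar sits down in the slot, parallel to the curing bar and against the stop, with its ring on top at crop (267,185). Next I'll measure the mark from two cameras and compare it with the geometry.

Run:
```python
from h import *
T=np.load('w7.npy');S=cam('scene');u=(320.2,211.);s=(338.0,194.4)
print(plane('wrist',T,u,.0825),cross(ray('wrist',T,u),ray('scene',S,s)),plane('scene',S,s,.0825))
r=np.array([.957,-.290]);print(np.array([.5787,-.0834])-r*.0275)
# tester from w1
a=np.load('w1.npy');print('cap',plane('wrist',a,(315,164),.096))
im=cv2.imread('pics/w1.png')
print(monitor.get_obs()['q'].round(2))
o=monitor.get_obs();print(o['eef_pos'],tool(np.array([.45,-.318,0.3])-o['eef_pos']))
```

```text
[ 0.55555376 -0.07471933  0.0825    ] (array([ 0.55506129, -0.07475699,  0.08153545]), [0.0001951860440436398, 0.000195186044043713]) [ 0.55351664 -0.07362558  0.0825    ]
[ 0.5523825 -0.075425 ]
cap [ 0.427234   -0.31055649  0.096     ]
[ 0.19  0.37 -0.2   1.84  0.09  0.94 -1.91]
[ 0.56720955 -0.07995619  0.18211197] [-0.04338347  0.26186853 -0.11765743]
```

The mark is at about (0.555, -0.0748, 0.082), where the geometry puts it (within 3 mm). Now over to the tester for a second view of it.

```bash
python3 -m creep '[[[-0.007,0.044,-0.012,0,0.8],[-0.007,0.044,-0.012,0,0.8],[-0.007,0.044,-0.012,0,0.8],[-0.007,0.044,-0.012,0,0.8],[-0.007,0.044,-0.012,0,0.8],[-0.007,0.042,-0.01,0,0.8],[0,0,0,-0.13,0.8],[0,0,0,-0.13,0.8],[0,0,0,-0.13,0.8],[0,0,0,-0.13,0.8],[0,0,0,-0.13,0.8],[0,0,0,0,0.8],[0,0,0,0,0.8]]]'|head -3
python3 - <<'E'
from h import *
im,T=shoot('wrist');cv2.imwrite('pics/w8.png',im);np.save('w8.npy',T)
a=cv2.imread('pics/w1.png')[100:200,260:380]
p=proj('wrist',T,[.427,-.312,.05]).astype(int);x,y=p[0]-60,max(p[1]-60,0);print(x,y)
b=im[y:y+120,x:x+120]
cv2.imwrite('pics/c8.png',np.hstack([cv2.resize(a,(400,333),interpolation=2),cv2.resize(b,(333,333),interpolation=2)]))
E
```

```text
t: 13.15
eef_pos: [0.4514, -0.3183, 0.2521]
tool_rot: [-0.001, 0.985, 0.175, -0.001]
249 124
```

View pics/c8.png

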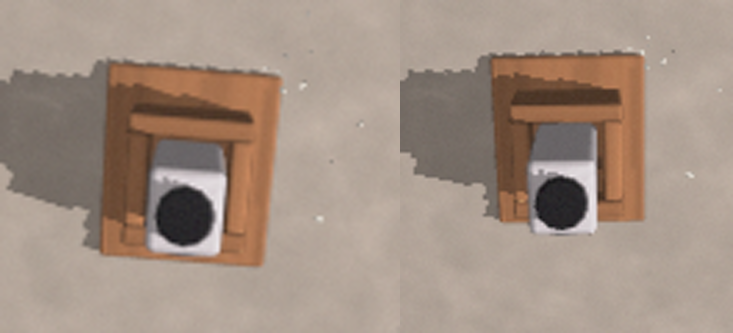

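The tester's cap centre is at left crop (184,216) and right crop (161,203). The case is longer along tool x, so the pads close on the 26 mm sides. The holder edges are about square to the tool.

Run:
```python
from h import *
a=np.load('w1.npy');b=np.load('w8.npy')
L=lambda p:(260+p[0]/3.333,100+p[1]/3.333)
Q=lambda p:(249+p[0]/2.775,124+p[1]/2.775)
for n,u,v in [('cap',(184,216),(161,203)),('casetop near',(184,252),(163,234)),]:
    print(n,cross(ray('wrist',a,L(u)),ray('wrist',b,Q(v))))
for c,g,T in [([(108,62),(280,75),(262,265),(102,254)],L,a),([(92,57),(242,54),(243,220),(100,221)],Q,b)]:
    P=[plane('wrist',T,g(p),.006) for p in c];print(np.mean(P,0).round(4))
    for i in range(4):
        d=P[(i+1)%4]-P[i];print(np.linalg.norm(d).round(4),np.degrees(np.arctan2(d[1],d[0])).round(1),end=' ; ')
    print()
for z,g,T,p in [(.096,L,a,(184,216)),(.096,Q,b,(161,203)),(.088,L,a,(185,212)),(.088,Q,b,(163,199))]: print(plane('wrist',T,g(p),z).round(4))
o=monitor.get_obs();print(o['eef_pos'],tool(np.array([.4275,-.3125,.048])-o['eef_pos']))
```

```text
cap (array([ 0.42532635, -0.31151076,  0.09046719]), [0.0001084050982171873, 0.00010840509821696302])
casetop near (array([ 0.414585  , -0.316381  ,  0.09220379]), [0.00035341442628600224, 0.00035341442628621295])
[ 0.4263 -0.3116  0.006 ]
0.0686 -68.6 ; 0.0788 -158.6 ; 0.0677 111.5 ; 0.0789 22.1 ; 
[ 0.4266 -0.3113  0.006 ]
0.0673 -68.7 ; 0.0792 -158.6 ; 0.0683 110.6 ; 0.0784 20.6 ; 
[ 0.4265 -0.3111  0.096 ]
[ 0.4272 -0.311   0.096 ]
[ 0.4262 -0.3115  0.088 ]
[ 0.4262 -0.3118  0.088 ]
[ 0.45158228 -0.31834702  0.25235257] [-0.0203738  -0.01352369  0.20439211]
```

```bash
python3 -m creep '[[[-0.011,-0.008,0.03,-0.02,0.8],[-0.010,-0.007,0.03,0,0.8],[0,0,0.03,0,0.8],[0,0,0.03,0,0.8],[0,0,0.03,0,0.8],[0,0,0.025,0,0.8],[0,0,0.02,0,0.8],[0,0,0.009,0,0.8],[0,0,0,0,0.8],[0,0,0,0,0.8],[0,0,0,0,0],[0,0,0,0,0],[0,0,0,0,0],[0,0,0,0,0],[0,0,0,0,0],[0,0,0,0,0],[0,0,0,0,0]]]' 20
```

```text
t: 14.9
eef_pos: [0.4274, -0.3123, 0.0501]
tool_rot: [0.0, 0.982, 0.187, 0.0]
contact_force: [-1.2, 0.3, 6.1]
gripper_width: 0.302
grasp_force: 25.7
```

Grip width is 25.7 mm, so it is holding the 26 mm faces. I'll lift 8 mm, then tilt the tester about the pads against the pocket's rim by moving towards tool -x.

```bash
python3 -m creep '[[[0,0,-0.003,0,0],[0,0,-0.003,0,0],[0,0,-0.002,0,0],[0,0,0,0,0],[0,0,0,0,0]]]' 20; python3 -m creep '[[[-0.001,0,0,0,0],[-0.001,0,0,0,0],[-0.001,0,0,0,0],[-0.001,0,0,0,0],[-0.001,0,0,0,0],[0,0,0,0,0]]]';python3 - <<'E'
from h import *
im,T=shoot('wrist');cv2.imwrite('pics/w9.png',im);np.save('w9.npy',T)
E
```

```text
t: 15.4
eef_pos: [0.427, -0.312, 0.0573]
tool_rot: [-0.0, 0.982, 0.187, -0.0]
contact_force: [-0.1, 0.1, -0.1]
gripper_width: 0.3
grasp_force: 24.9
t: 16.0
eef_pos: [0.4241, -0.313, 0.0576]
tool_rot: [0.0, 0.982, 0.187, 0.001]
contact_force: [4.5, 3.2, -2.2]
gripper_width: 0.301
grasp_force: 24.7
```

```bash
python3 -m creep '[[[-0.001,0,0,0,0],[-0.001,0,0,0,0],[-0.001,0,0,0,0],[-0.001,0,0,0,0],[-0.001,0,0,0,0],[-0.001,0,0,0,0],[-0.001,0,0,0,0],[0,0,0,0,0]]]'; python3 -m creep '[[[0,0,-0.02,0,0],[0,0,-0.03,0,0],[0,0,-0.04,0,0],[0,0,-0.04,0,0],[0,0,0,0,0],[0,0,0,0,0]]]' 80;python3 - <<'E'
from h import *
im,T=shoot('wrist');cv2.imwrite('pics/w10.png',im);np.save('w10.npy',T)
s,_=shoot('scene');cv2.imwrite('pics/s10.png',s)
o=monitor.get_obs();print(o['eef_pos'])
# cap detection in wrist images
for n in ['w9','w10']:
    i=cv2.imread(f'pics/{n}.png');g=i[200:400,230:410];
    sub=g[::8,::6].mean(2).astype(int)
    print(n);print('\n'.join(''.join('#' if v<35 else '+' if v<90 else '-' if v<150 else ' ' for v in r) for r in sub))
E
```

```text
t: 16.85
eef_pos: [0.4193, -0.3152, 0.0585]
tool_rot: [0.001, 0.982, 0.188, 0.003]
contact_force: [6.6, 4.9, 3.5]
gripper_width: 0.303
grasp_force: 25.4
t: 17.45
eef_pos: [0.4157, -0.3168, 0.1879]
tool_rot: [0.001, 0.982, 0.187, 0.0]
contact_force: [0.5, 0.0, -1.7]
gripper_width: 0.292
grasp_force: 80.7
[ 0.4146297 -0.3160271  0.1860315]
w9
-------++---------------      
-------++---------------      
-------++++++++++++++---      
-------+++++-------++---      
-------+++++--------+---      
  -----++++-------------      
      ---++---------++--      
  --  -#++#---------#++#-     
 -    #++++---------+++++-    
 --- -##+++----------++##+    
  -- ##+++-----------+++##--  
 ---#####+-----------+#####   
   #######---#####---#######--
##########--#######--#########
##########+#########-#########
##########+#########-#########
++#######+- #######- -#######+
++#######    #####    ########
+########             #######+
++#######             ########
############+-    +###########
 ####+########################
 #############################
-#############################
##############################
w10
                              
                              
            -------           
           --------           
           --------         - 
           ---------        - 
         ++---------+-        
       #+-#---------#-++      
      +++++---------+++++ -   
      ##++-----------++##-    
     +#+-+-----------+++##    
----#####------------+#####-  
---+#++###---#####---###+###  
########+#+-#######--#####+###
###+##+#+#++#######+-#######+#
#++#######+#########+#####+#+#
++########+ #######--+#######+
++######+----#####----#######+
++###+###+------------+##+++#+
++#######+------------###+####
+##++####+##+-----+###########
-####+########################
-#####+#####################+#
-#########################+###
##########+##################+
```

Run:
```python
from h import *
i=eyes.camera_info('wrist');H=np.array(i['hand_eye'])
def pt(th,x,h,x0=-.001,y=0): # x along case, h above pivot ; tilt th top to -x
    th=np.radians(th);X=x0+x*np.cos(th)-h*np.sin(th);Z=-.019-(h*np.cos(th)+x*np.sin(th));return proj('wrist',H,[X,y,Z]).round(1)
for th in (0,7,15): print(th,'cap',pt(th,0,.027),'under+x',pt(th,.015,-.043),'top+x',pt(th,.015,.019),'top-x',pt(th,-.015,.019))
for n in ['w9','w10']:
    im=cv2.imread(f'pics/{n}.png');g=im.mean(2)
    m=(g[280:350,290:350]<45).astype(np.uint8);k,l,st,c=cv2.connectedComponentsWithStats(m);j=1+np.argmax(st[1:,4]);print(n,st[j],c[j]+[290,280])
    print([int(v) for v in g[190:376,302:336].mean(1)][::3])
```

```text
0 cap [324.3 325. ] under+x [322.9 216.4] top+x [324.2 278.5] top-x [324.  340.6]
7 cap [324.3 331.7] under+x [323.  209.5] top+x [324.2 286.5] top-x [323.9 341.2]
15 cap [324.2 338. ] under+x [323.  202.2] top+x [324.3 295.6] top-x [323.8 340.7]
w9 [   5   11   51   51 1981] [320.05199394 315.77183241]
[52, 52, 60, 100, 107, 105, 96, 74, 75, 93, 94, 95, 95, 95, 95, 95, 95, 95, 95, 95, 95, 95, 95, 95, 94, 95, 95, 95, 102, 121, 127, 129, 129, 130, 72, 36, 23, 22, 26, 26, 26, 26, 26, 26, 26, 26, 25, 25, 27, 44, 101, 153, 154, 156, 158, 158, 158, 106, 29, 27, 25, 27]
w10 [   6   13   50   49 1910] [320.12408377 317.27748691]
[118, 107, 135, 171, 171, 171, 171, 110, 111, 111, 111, 111, 111, 111, 111, 111, 111, 111, 111, 111, 111, 111, 111, 111, 111, 111, 111, 111, 111, 122, 140, 143, 142, 141, 141, 60, 33, 25, 25, 28, 29, 29, 29, 29, 29, 29, 29, 29, 29, 39, 72, 108, 108, 108, 108, 108, 108, 79, 31, 30, 29, 31]
```

No tilt yet: the image rows of the cap, top edge and underside fit about 0°. The friction in the pads just took up the push. I'll redo it against the outside (+x) of the pocket block with a light grip and a longer push.

```bash
python3 -m creep '[[[0.03,0,0,0,0],[0.028,0,0,0,0],[0,0,0.03,0,0],[0,0,0.03,0,0],[0,0,0.03,0,0],[0,0,0.025,0,0],[0,0,0.013,0,0],[0,0,0,0,0],[0,0,0,0,0]]]' 20;  python3 -m creep '[[[-0.002,0,0,0,0],[-0.002,0,0,0,0],[-0.002,0,0,0,0],[-0.002,0,0,0,0],[0,0,0,0,0]]]'|grep -v time; python3 -m creep '[[[-0.002,0,0,0,0],[-0.002,0,0,0,0],[-0.002,0,0,0,0],[0,0,0,0,0]]]'
cat > tilt.py <<'E'
from h import *
import sys
n=sys.argv[1]
im,T=shoot('wrist');cv2.imwrite(f'pics/{n}.png',im);np.save(n+'.npy',T);g=im.mean(2)
m=(g[270:360,290:350]<45).astype(np.uint8);k,l,st,c=cv2.connectedComponentsWithStats(m);j=1+np.argmax(st[1:,4]);print(n,st[j],c[j]+[290,270])
print(150,[int(v) for v in g[150:330,302:336].mean(1)][::3])
E
python3 tilt.py w11
```

```text
t: 18.45
eef_pos: [0.4699, -0.2952, 0.0594]
tool_rot: [-0.0, 0.982, 0.187, -0.0]
contact_force: [1.1, 0.4, 0.0]
gripper_width: 0.296
grasp_force: 80.7
t: 18.95
eef_pos: [0.462, -0.2984, 0.0596]
tool_rot: [0.0, 0.982, 0.187, -0.0]
contact_force: [0.2, -0.3, -0.7]
gripper_width: 0.295
grasp_force: 80.7
t: 19.35
eef_pos: [0.4592, -0.2994, 0.0597]
tool_rot: [0.0, 0.982, 0.187, 0.002]
contact_force: [6.2, 2.8, -3.8]
gripper_width: 0.298
grasp_force: 80.2
w11 [   5   23   51   49 1909] [320.12205343 317.08905186]
150 [151, 150, 150, 150, 150, 150, 151, 150, 150, 151, 150, 150, 149, 151, 151, 151, 149, 149, 149, 138, 97, 97, 97, 97, 97, 97, 98, 98, 98, 97, 98, 97, 98, 98, 98, 97, 97, 98, 97, 97, 97, 98, 101, 118, 126, 125, 124, 124, 80, 35, 22, 21, 23, 25, 25, 26, 25, 25, 24, 25]
```

The grip holds at 80 N and doesn't relax, so I'll push further against the block and watch the force.

```bash
python3 -m creep '[[[-0.002,0,0,0,0],[-0.002,0,0,0,0],[-0.002,0,0,0,0],[0,0,0,0,0]]]'|sed -n 2,4p; python3 -m creep '[[[-0.002,0,0,0,0],[-0.002,0,0,0,0],[0,0,0,0,0]]]'|sed -n 2,4p; python3 tilt.py w12
```

```text
eef_pos: [0.4586, -0.2996, 0.0604]
tool_rot: [0.001, 0.982, 0.189, 0.006]
contact_force: [14.7, 6.7, -7.6]
eef_pos: [0.4551, -0.301, 0.061]
tool_rot: [0.001, 0.982, 0.189, 0.006]
contact_force: [13.5, 7.4, -2.9]
w12 [   5   25   51   46 1834] [320.07797165 317.8391494 ]
150 [150, 150, 150, 151, 151, 151, 151, 151, 151, 150, 150, 151, 151, 151, 150, 149, 149, 140, 100, 101, 101, 102, 102, 101, 102, 102, 102, 102, 102, 102, 102, 102, 101, 101, 101, 101, 101, 101, 101, 101, 101, 101, 101, 111, 126, 128, 123, 122, 119, 48, 25, 21, 21, 22, 25, 25, 26, 25, 25, 25]
```

It is pivoting: the underside-to-top edge span went from 64 to 77 px, which is about 7°. Continuing towards the 93 px expected at 15°.

```bash
python3 -m creep '[[[-0.002,0,0,0,0],[-0.002,0,0,0,0],[-0.002,0,0,0,0],[0,0,0,0,0],[0,0,0,0,0]]]'|sed -n 2,4p;  python3 tilt.py w13
```

```text
eef_pos: [0.4495, -0.3033, 0.0612]
tool_rot: [0.001, 0.982, 0.189, 0.006]
contact_force: [12.2, 8.9, 0.7]
w13 [   6   28   49   42 1711] [320.09760374 318.72764465]
150 [151, 151, 151, 151, 151, 151, 150, 150, 151, 152, 151, 150, 150, 149, 147, 87, 111, 111, 111, 111, 111, 111, 113, 113, 112, 112, 113, 111, 112, 111, 110, 110, 109, 107, 106, 106, 107, 106, 106, 106, 106, 106, 106, 106, 115, 130, 132, 122, 120, 110, 39, 23, 22, 22, 23, 24, 25, 24, 24, 23]
```

```bash
python3 -m creep '[[[-0.0015,0,0,0,0],[-0.0015,0,0,0,0],[0,0,0,0,0],[0,0,0,0,0],[0.01,0,0,0,0],[0.02,0,0,0,0],[0,0,-0.03,0,0],[0,0,-0.04,0,0],[0,0,-0.04,0,0],[0,0,0,0,0],[0,0,0,0,0]]]'|sed -n 2,4p;  python3 tilt.py w14
```

```text
eef_pos: [0.4676, -0.2964, 0.1698]
tool_rot: [0.001, 0.982, 0.187, 0.0]
contact_force: [0.6, -0.3, -1.8]
w14 [   6   29   49   41 1650] [320.17151515 319.01818182]
150 [161, 161, 161, 160, 160, 161, 161, 161, 160, 155, 84, 117, 117, 109, 89, 124, 124, 123, 125, 124, 125, 124, 125, 125, 125, 125, 125, 124, 123, 124, 122, 120, 118, 116, 116, 116, 116, 116, 116, 115, 116, 116, 116, 116, 118, 133, 146, 134, 127, 127, 55, 29, 24, 24, 25, 26, 27, 25, 26, 27]
```

Run:
```python
from h import *
from scipy.optimize import least_squares
H=np.array(eyes.camera_info('wrist')['hand_eye'])
for n,ru,rt in [('w10',214,272),('w14',197,281)]:
    g=cv2.GaussianBlur(cv2.imread(f'pics/{n}.png'),(3,3),0).astype(float)
    for r in (ru,rt):
        d=np.abs(np.diff(g[r-1:r+2].mean(0),axis=0)).sum(1);print(n,r,[(c,int(d[c])) for c in range(275,370) if d[c]>22 and d[c]>=d[c-1] and d[c]>d[c+1]])
def f(p,u,t):
    x0,th=p;out=[]
    for h,m in((-.043,u),(.019,t)):
        X=x0+.015*np.cos(th)-h*np.sin(th);Z=-.019-(h*np.cos(th)+.015*np.sin(th));out.append(proj('wrist',H,[X,0,Z])[1]-m)
    return out
for u,t in((211,275.5),(193,285)):
    s=least_squares(lambda p:f(p,u,t),[0,0.1]);print(s.x[0],np.degrees(s.x[1]))
```

```text
w10 214 [(297, 69), (340, 49)]
w10 272 [(286, 74), (289, 85), (351, 91), (354, 70), (366, 71)]
w14 197 [(286, 39), (296, 37), (341, 37), (344, 63), (352, 45)]
w14 281 [(284, 69), (288, 91), (352, 101), (355, 63), (368, 66)]
0.001220370713097641 1.7733718215560945
0.004023702047079221 15.56770275757619
```

The edge fit gives about 14–15.6° of tilt in hand, the way round that's needed. Going to a hover over the mark, tip about 10 mm off along the normal plus some margin first.

```bash
python3 -m creep '[[[0.0242,-0.0312,0,0,0],[0.0242,-0.0312,0,0,0],[0.0242,-0.0312,0,0,0],[0.0242,-0.0312,0,0,0],[0.0242,-0.0312,0,0,0],[0.0242,-0.0312,0,0,0],[0,0,0,0.134,0],[0,0,0,0.134,0],[0,0,0,0.134,0],[0,0,0,0.134,0],[0,0,0,0.134,0],[0,0,0.01,0,0],[0,0,0.01,0,0],[0,0,0,0,0],[0,0,0,0,0]]]'; python3 tilt.py w15
python3 - <<'E'
from h import *
o=monitor.get_obs();m=R.from_quat(np.roll(o['tool_rot'],-1)).as_matrix();print('yaw',np.degrees(np.arctan2(m[1,0],m[0,0])),o['eef_pos'],tool(np.array([.534,-.0693,.13])-o['eef_pos']))
im=cv2.imread('pics/w15.png');T=np.load('w15.npy')
M=np.array([.553*.957+.29*.0885,-.29*.553+.957*.0885,.0825]);print('mark px',proj('wrist',T,M))
H=np.array(eyes.camera_info('wrist')['hand_eye'])
print('tip px',proj('wrist',H,[.0193,0,.038]))
g=im.mean(2)[100:216:3,260:380:2].astype(int)
print('\n'.join(''.join('#' if v<60 else '+' if v<100 else '-' if v<140 else '.' if v<175 else ' ' for v in r) for r in g))
E
```

```text
t: 23.35
eef_pos: [0.5327, -0.0688, 0.1483]
tool_rot: [0.0, 0.989, -0.146, -0.001]
contact_force: [0.4, -0.1, -0.8]
gripper_width: 0.292
grasp_force: 79.1
w15 [   6   29   50   41 1661] [320.41902468 319.20830825]
150 [166, 166, 167, 169, 169, 169, 132, 141, 147, 146, 145, 143, 139, 117, 115, 171, 172, 172, 172, 172, 172, 172, 172, 173, 173, 173, 173, 172, 173, 173, 173, 172, 173, 173, 173, 173, 173, 173, 172, 173, 172, 172, 172, 172, 174, 198, 215, 190, 171, 167, 66, 31, 25, 25, 24, 25, 25, 24, 25, 25]
yaw -16.79592538838588 [ 0.53316899 -0.06884566  0.14885452] [0.00094312 0.00019272 0.01885373]
mark px [322.17491004 179.47143055]
tip px [322.12970224 198.2577842 ]
---------------++++++-..                -+++--..----........
------------+++++++++-.                  +++--..-----.......
----------+++++++++++-.                  +++--..-----.......
---------++++++++++++-........           +#+--..----........
------+++++++++++++++-.........          +++--..----........
-----++++++++++++++++-.........          ++---..----........
---++++++++++++++++++-..... ....         ++---..----......
[... 1254 characters left out ...]
    -+- +++---.----..........
++++++++++++++++++++++--+-....    --+  +++---.---...........
++++++++++++++++++++++---++.... ..++   -+-++------..........
+++++++++++++++++++++++-.---++++++.    -----------..........
++++++++++++++++++++-.......... ...     .---------..........
+++++++++++++++++++-.............. ..  .  --------..........
--------+--+-----++-.................      .................
--------+-+-+--++++-................       .................
------------------+-.............. ..      .................
----..............+-................       .................
---...............-................        .................
..................-................        .................
```

The ring shows at rows 169–190, centre about (320,179.5), against a predicted mark at (322,179.5), and the tester is on the same column. Descending to hover, then pressing along the tilted axis.

```bash
python3 -m creep '[[[0.001,0,0.01,0,0],[0,0,0.009,0,0],[0,0,0,0,0],[0,0,0,0,0]]]'|sed -n 2,4p;  python3 -m creep '[[[0.0008,0,0.0029,0,0],[0.0007,0,0.0029,0,0],[0,0,0,0,0],[0,0,0,0,0]]]'|sed -n 2,4p; python3 -m creep '[[[0.0005,0,0.002,0,0],[0,0,0,0,0],[0,0,0,0,0]]]'|sed -n 2,4p; python3 -m creep '[[[0.0005,0,0.002,0,0],[0,0,0,0,0],[0,0,0,0,0]]]'|sed -n 2,4p
```

```text
eef_pos: [0.534, -0.0691, 0.1299]
tool_rot: [0.0, 0.989, -0.147, -0.0]
contact_force: [0.2, -0.3, -1.6]
eef_pos: [0.5358, -0.0695, 0.1245]
tool_rot: [0.0, 0.989, -0.147, -0.0]
contact_force: [0.3, -0.0, -1.3]
eef_pos: [0.5363, -0.0697, 0.1225]
tool_rot: [0.0, 0.989, -0.147, 0.0]
contact_force: [0.3, 0.1, -1.2]
eef_pos: [0.5369, -0.0698, 0.1206]
tool_rot: [-0.0, 0.989, -0.147, 0.0]
contact_force: [0.1, 0.5, -0.6]
```

```bash
for k in 1; do :; done; python3 -m creep '[[[0.0005,0,0.002,0,0],[0,0,0,0,0],[0,0,0,0,0]]]'|sed -n 2,4p; python3 -m creep '[[[0.0005,0,0.002,0,0],[0,0,0,0,0],[0,0,0,0,0]]]'|sed -n 2,4p;  python3 -m creep '[[[0.0003,0,0.001,0,0],[0,0,0,0,0],[0,0,0,0,0]]]'|sed -n 2,4p
```

```text
eef_pos: [0.5374, -0.07, 0.1186]
tool_rot: [-0.0, 0.989, -0.147, 0.0]
contact_force: [-0.2, 0.4, 1.0]
eef_pos: [0.538, -0.0701, 0.1167]
tool_rot: [-0.0, 0.989, -0.147, 0.0]
contact_force: [-0.3, 0.1, 1.6]
eef_pos: [0.5383, -0.0702, 0.1157]
tool_rot: [-0.0, 0.989, -0.147, 0.0]
contact_force: [1.2, 0.0, 3.7]
```

```bash
for k in 1 2 3 4 5; do python3 -m creep '[[[0,0,0,0,0]]]'|sed -n 4p; done; python3 tilt.py w16
python3 - <<'E'
from h import *
im=cv2.imread('pics/w16.png');T=np.load('w16.npy')
M=np.array([.553*.957+.29*.0885,-.29*.553+.957*.0885,.0825]);print('mark px',proj('wrist',T,M),'under',[proj('wrist',T,M+d) for d in ([.0,0,0],)])
H=np.array(eyes.camera_info('wrist')['hand_eye']);print('tip px 5mm in',proj('wrist',H,[.0193-.0013,0,.038-.0048]))
g=im.mean(2)[150:216:3,270:370:2].astype(int)
print('\n'.join(''.join('#' if v<60 else '+' if v<100 else '-' if v<140 else '.' if v<175 else ' ' for v in r) for r in g))
E
```

```text
contact_force: [1.3, 0.3, 2.5]
contact_force: [0.4, -0.7, 2.6]
contact_force: [0.8, 0.6, 3.1]
contact_force: [0.9, 0.3, 3.0]
contact_force: [0.8, 0.2, 3.4]
w16 [   6   29   50   41 1657] [320.3983102  319.29028365]
150 [169, 170, 169, 168, 167, 166, 165, 165, 165, 167, 168, 169, 168, 167, 111, 169, 168, 168, 169, 169, 169, 169, 169, 169, 169, 169, 169, 169, 170, 169, 169, 169, 169, 170, 169, 169, 169, 169, 169, 169, 169, 169, 169, 169, 171, 193, 211, 187, 166, 151, 67, 33, 27, 25, 24, 24, 23, 25, 25, 24]
mark px [322.83009134 203.63155871] under [array([322.83009134, 203.63155871])]
tip px 5mm in [322.16835847 202.96636591]
+++++++++++++++-.................    +#+----.----.
+++++++++++++++--......... ......    +#+---------.
+++++++++++++++--....... ........    +#+---------.
+++++++++++++++--...............    .+#+--------..
+++++++++++++++--................   .+++---.----..
+++++++++++++++--................   .++----.----..
+++++++++++++++--................   -++----.----..
+++++++++++++++--................   ++++---.----..
+++++++++++++++--................   +++----.----..
+++++++++++++++--............  ..   +++----.----..
++++++++++++++++-...........        +++---------..
++++++++++++++++-....... . .       .+++--------...
++++++++++++++++-..........        .+#+---.----...
++++++++++++++++-........-          +++---.----...
++++++++++++++++------++++++--------+#+---.----...
++++++++++++++-....................  #+---.----...
++++++++++++++-..................... .+---.----...
++++++++++++++-..................  .  ----.----...
++++++++++++++-.....................  ----.----...
++++++++++++++-.................. ..  +++-------..
+++++++++++++--..................  .  .--------...
+++++++++++++-...................  .  .---------..
```

The force is about 4.4 N after the baseline, so the plunger is roughly 5.5–6 mm in. The tilt is unchanged, and the ring's far arc sits where it should relative to the tip. I'll ease off slightly, settle and hand in.

```bash
python3 -m creep '[[[-0.0002,0,-0.0007,0,0],[0,0,0,0,0],[0,0,0,0,0],[0,0,0,0,0],[0,0,0,0,0],[0,0,0,0,0]]]'; python3 -c "
from station import bot
print(bot.hand_in())"
```

```text
t: 26.85
eef_pos: [0.5377, -0.0701, 0.1162]
tool_rot: [-0.0, 0.989, -0.147, -0.0]
contact_force: [1.1, -0.6, 2.8]
gripper_width: 0.298
grasp_force: 79.3
the job is handed in; nothing more can be done
None
```

I handed the job in at 26.9 s (no verdict came back): the marked bar stands in the empty slot close to its end stop, and the arm is still holding the tester, tilted about 15° with the bar, pressed on the ring at about 4 N, which puts the plunger roughly half way in.

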